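# Turn the sample binder to its blue board

## Robot

A 6-joint arm with a two-finger parallel gripper is mounted at the origin on the work surface; the furniture and walls round the work are solid. World frame = base frame: x ahead of the robot, y to its left, z up, the work surface at z = 0. Lengths are in m, angles in degrees, forces in N, time in s.
With the tool pointing down it reaches from about 0.25 to 0.725 m from the base axis. Payload 9.7 kg.
Tool frame: the origin (TCP) lies midway between the tips of the shut fingers; the grasp point (between the pads) lies 19 mm behind it; z points along the fingers, y is the line along which they close (so a half turn about z gives the same grasp; the last joint's range is limited). The gripper opens to 85 mm and grips with 20 to 120 N. Pads are 22 mm wide; open, the fingers measure 114 mm over their backs; the gripper's body (76 mm by 85 mm) begins 54 mm behind the grasp point. The pads swing forward as they close: fully open they stand 13 mm farther back than shut.
Start: joints at [72.422, 4.979, 10.078, 95.1, 0, 90], TCP at [0.166, 0.524, 0.231] pointing down, gripper open.
Joint ranges: [-179.16, 179.16], [-48.56, 103.87], [-65.8, 70.77], [-126.05, 130.52], [-82.76, 87.17], [-180, 180]. Speed limits (degrees/s): [127.2, 127.2, 147.25, 180, 180, 180].

## Interface

Orientations are given as [roll, pitch, yaw] about the fixed x, y, z axes, in that order (R = Rz(yaw) Ry(pitch) Rx(roll)).
In Python, from workcell import bot gives the robot as it stands.
- The arm moves only by the shell command python3 -m crank 'ROWS' [FORCE]. ROWS is JSON, a list of rows, each an object with "gripper": the finger opening in mm, from 0 to 85.4; "travel": the shift along the tool's x, y, z in mm, a list of three; "twist": the turn, a rotation vector about the tool's x, y, z in rad, a list of three. In form: [{"gripper": gripper, "travel": [tx, ty, tz], "twist": [rx, ry, rz]}, ...]. A call has 1 to 12 rows; each row shifts and turns the commanded pose from where the row before left it, along the tool's axes as they then stand; what a row does not reach is not made up. A row lasts 1/8 s, in which the tool goes at most 62.5 mm and 10.7 degrees, less where a joint would pass 70% of its speed; a pose out of reach is approached as far as the arm can. A call is refused whole if a number of a shift passes 62.5 or a number of a turn 0.188, either way. A call with a gripper value outside its range is refused whole. The fingers move at their own pace and stop on an object; FORCE is the grip in N (left out, the last holds). Time passes only in rows, so rows that do not move let the fingers close. It gives the time, the measured TCP pose, the force, the opening and the grip force at its end, in the units of the state.
- bot.get_obs(): the state, without advancing time (a new reading comes with each control period).
- bot.camera(name): name is "scene" or "top" or "wrist"; returns the picture (384x512x3 uint8, red, green, blue); there is no depth.
- bot.calibration(name): a dict with "vfov" (degrees; the focal length in pixels is half the picture's height over the tangent of half this angle, whatever the lens; pixels are square), "cx", "cy" (the principal point, pixels), "camera_from_world" (4x4, takes a point from world to camera coordinates). Camera axes: x right, y down, z forward; pixel columns grow to the right and rows downward; lengths in m; the calibration is good to about 2 mm. A picture is of the moment at which its call begins: read the wrist's pose just before it. calibration takes no time and is no camera call; for the wrist camera it gives the pose at the moment of the call.
- bot.job_done(): hands the job in; it is judged then, once.
The state is a dict: "time": time; "q": joint angles; "qd": joint speeds; "joint_efforts": joint torques, N m; "ee_pos": TCP position; "tcp_rot": TCP orientation; "wrist_force": force on the tool from outside, world axes, zero at the start; "torque": the same for the moment, N m; "opening": finger opening in m; "grasp_force": force on a finger pad.
Only numpy, scipy, OpenCV 4.12 (cv2) and the standard library are available. Lean on these libraries where they do the work, as an engineer would, in place of code of your own. Each camera call takes 0.05 s, during which the arm holds its last target. There are 200 camera calls.

## Task

The lever-arch sample binder lies open with its rings gaping. Press the lever at the far end of the spine fully down to shut the rings, and only then turn the red-tabbed and the yellow-tabbed board over the rings so that both lie flat on the left-hand pile and the binder lies open at the blue-tabbed board, which stays where it is. Push and turn things gently with the fingertips only: do not pinch or grip the boards, and leave the other things on the desk alone.

Things in the scene. Friction and masses are not known exactly. Their poses are not given: they have to be found in the camera images.
- binder: open lever-arch binder, fixed to the desk; covers 404 mm wide, 258 mm along the spine, 3 mm thick. Origin: on the desk under the middle of the spine. x along the spine to its far end (where the lever is), y to the left-hand cover, z up. Right-hand pile (y -26 to -166 mm) is 36 mm high, left-hand pile (y 26 to 166 mm) 32 mm high
- ring_axis (a point): centre line of the two steel rings, 40 mm above the desk over the binder's origin; every board turns about this line (binder's x). The rings (68 mm across, of 5 mm wire, tops 77 mm above the desk) stand 40 mm to either side along the spine. While open, their left halves lean up to 25 mm to the left; shut, the rings are closed circles
- lever_arm (a joint): steel lever in the spine; angle in rad: 0 = fully down (rings shut), 0.95 = raised (rings open; starts at 0.65 to 0.9). Pivot across the spine, 50 mm from its middle and 19 mm above the desk; the lever runs from there to the far end. It takes some 2.5 N down on its pad, moves against friction, stays where it is left and swings the left ring halves
- lever_pad (a point): middle of the top of the lever's black pad (24 mm along the spine, 20 mm across); 79 mm from the pivot along the lever and 21 mm above the pivot when the lever is down (so 40 mm over the desk then). x along the lever, z out of the pad's top
- red_board (a joint): board with the red tab, topmost of three: angle in rad, 0 = flat on the right-hand pile, 3.14 = flat on the left-hand pile. 240 mm along the spine, 3 mm thick, 0.07 to 0.14 kg, 24 to 184 mm from the turning axis; its tab, 60 mm long, reaches to 204 mm. Swings almost freely; past upright it falls over slowly by itself. Underside 44 mm above the desk at 0
- red_tab (a point): middle of the outer edge of the red tab, mid-thickness: 80 mm beyond the spine's middle towards the far end, 204 mm from the turning axis, 45.5 mm above the desk at angle 0. Nothing lies under the tabs but the cover. The boards are not joined, but one lifted from below carries those lying on it
- yellow_board (a joint): board with the yellow tab, next under the red one: same size, weight and angle; underside 40 mm above the desk at 0
- yellow_tab (a point): middle of the outer edge of the yellow tab: at the middle of the spine's length, 204 mm from the turning axis, 41.5 mm above the desk when it lies at 0
- blue_board (a joint): board with the blue tab, lowest of the three: same size, weight and angle; underside 36 mm above the desk at 0; its tab is 80 mm from the middle towards the near end
- stapler: bystander: black desk stapler, 42 x 153 x 60 mm
- tape_dispenser: bystander: black tape dispenser, 52 x 151 x 74 mm
- hole_punch: bystander: two-hole punch, 122 x 118 x 70 mm
- mug: bystander: white mug, 80 mm across, 91 mm high
- calculator: bystander: pocket calculator, 132 x 78 x 17 mm
- pen_black: bystander: black pen, 142 x 10 x 12 mm, lying
- eraser: bystander: blue and white eraser, 21 x 45 x 12 mm
- memo_tray: bystander: black memo tray, 105 x 125 x 34 mm
- pen_cup: bystander: black pen cup, 78 x 78 x 155 mm
- sticky_notes: bystander: yellow block of sticky notes, 76 x 76 x 23 mm
- glue_stick: bystander: red and white glue stick, standing, 27 x 90 mm

How it is judged (in metres and radians):
On the way:
1. the lever is fully down and the rings are shut, the boards still lying on the right (value of joint lever_arm below 0.08 rad and value of joint each of red_board, yellow_board below 0.3 rad), for 0.2 s.
At the end, for the whole second after the job is handed in: lever within 0.08 rad of fully down; red and yellow boards lie flat on the left (angle over 3.05 rad), blue board flat on the right (under 0.08 rad), all at rest (value of joint each of lever_arm, blue_board below 0.08 rad and value of joint each of red_board, yellow_board above 3.05 rad and velocity of joint red_board between -0.1 and 0.1 rad/s and velocity of joint yellow_board between -0.1 and 0.1 rad/s and velocity of joint blue_board between -0.1 and 0.1 rad/s); the robot touches nothing.
It fails at once if a board was turned (past 0.3 rad) while the rings stood open (lever above 0.12 rad): it would come off them (value of joint lever_arm above 0.12 rad and value of joint any of red_board, yellow_board, blue_board above 0.3 rad).
It fails at once if the blue board was lifted (past 0.35 rad) (value of joint blue_board above 0.35 rad).
It fails at once if a board was gripped or shoved hard (over 15 N from the fingers) (contact force between the fingers and red_board above 15 N or contact force between the fingers and yellow_board above 15 N or contact force between the fingers and blue_board above 15 N).
It fails at once if one of the bystanders was moved by more than 20 mm (distance of any of stapler, tape_dispenser, hole_punch, mug, calculator, pen_black, eraser, memo_tray, pen_cup, sticky_notes, glue_stick from where it was at the start of the episode above 0.02 m).
It also fails if it takes over 67 s, if anything falls off the work surface, if the arm or the gripper's body presses on something with over 40 N, if the wrist force passes 120 N, or if a joint passes its speed limit or range.

## Working session

There is one attempt and no reset: what is moved stays moved. The work goes in short steps, Python scripts to look and compute and a shell command to move; the robot and the scene stay as the last step left them, time stands still between calls to the robot, and variables do not carry over. Pictures are saved under pics/ and viewed, at most 11 in all, crops included, and the job is handed in when it is done.

```bash
mkdir -p pics; ls; python3 - <<'E'
from workcell import bot
import cv2
for n in ("top","scene"):
    cv2.imwrite(f"pics/{n}0.png",cv2.resize(bot.camera(n)[:,:,::-1],None,fx=1.5,fy=1.5,interpolation=cv2.INTER_CUBIC))
o=bot.get_obs();print({k:o[k] for k in("time","ee_pos","tcp_rot","opening","wrist_force")})
for n in ("top","scene"): print(bot.calibration(n))
E
```

```text
pics
{'time': 0.1, 'ee_pos': array([0.1660649 , 0.5241194 , 0.23065646]), 'tcp_rot': array([-1.79932014e+02, -5.24095440e-04,  1.62417075e+02]), 'opening': 0.08538376707793709, 'wrist_force': array([-0.3529494 ,  0.63367928, -0.83729783])}
{'vfov': 46.329132877523186, 'cx': 254.0233497821034, 'cy': 186.84338650745016, 'camera_from_world': array([[-0.0151839 , -0.99866539, -0.04936493, -0.09433063],
       [-0.99569649,  0.01961593, -0.09057432,  0.50529123],
       [ 0.09142177,  0.04777721, -0.99466547,  1.94212435],
       [ 0.        ,  0.        ,  0.        ,  1.        ]])}
{'vfov': 51.10578367595574, 'cx': 257.5342065951262, 'cy': 192.0203832763072, 'camera_from_world': array([[ 0.75468767, -0.65592983, -0.01423278, -0.46082953],
       [-0.43404494, -0.48289278, -0.76053899,  0.20167363],
       [ 0.4919873 ,  0.58014706, -0.64913626,  1.37739332],
       [ 0.        ,  0.        ,  0.        ,  1.        ]])}
```

View pics/top0.png

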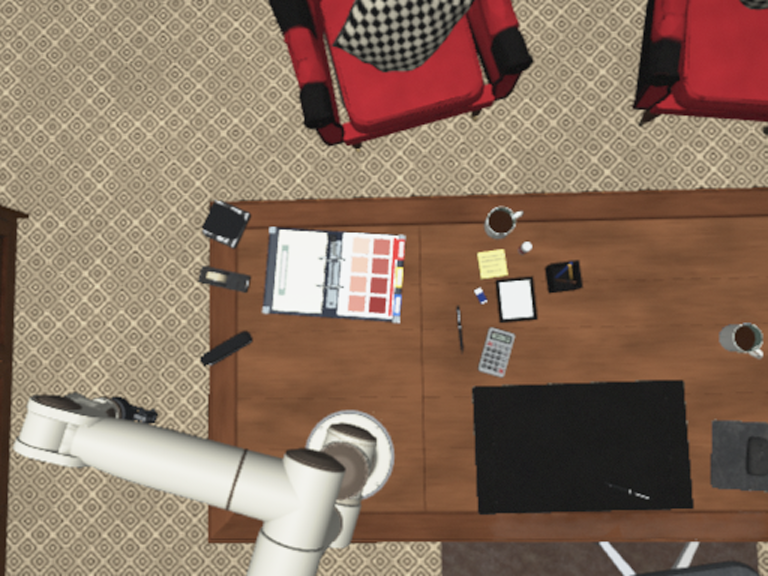

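View pics/scene0.png

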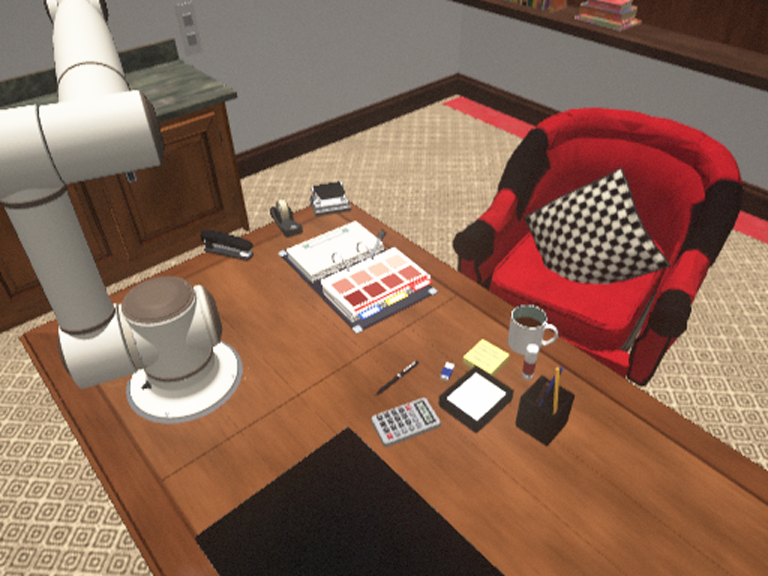

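The top picture shows the binder with cover corners at about (270,228), (406,235), (400,321) and (263,312). The lever is at the upper end of the spine, near (336,238). Left is +y.

```bash
cat > h.py <<'E'
from workcell import bot
import numpy as np, cv2
from scipy.spatial.transform import Rotation as R
def K(c): 
    f=192/np.tan(np.radians(c["vfov"]/2)); return f,c["cx"],c["cy"]
def ray(c,u,v):
    f,cx,cy=K(c);T=np.array(c["camera_from_world"]);d=T[:3,:3].T@np.array([(u-cx)/f,(v-cy)/f,1.]);return -T[:3,:3].T@T[:3,3],d
def at_z(c,u,v,z):
    o,d=ray(c,u,v);return o+d*(z-o[2])/d[2]
def proj(c,p):
    f,cx,cy=K(c);T=np.array(c["camera_from_world"]);q=T[:3,:3]@np.asarray(p)+T[:3,3];return np.array([cx+f*q[0]/q[2],cy+f*q[1]/q[2]])
E
python3 - <<'E'
from h import *
c=bot.calibration("top")
P=[at_z(c,u/1.5,v/1.5,.003)[:2] for u,v in((270,228),(406,235),(400,321),(263,312))]
P=np.array(P);print(P,P.mean(0))
d=(P[0]-P[1])+(P[3]-P[2]);print("yaw of y axis",np.degrees(np.arctan2(d[1],d[0]))-90)
o=bot.get_obs();c=bot.calibration("wrist");T=np.array(c["camera_from_world"])
Rt=R.from_euler("xyz",o["tcp_rot"],degrees=True).as_matrix()
cw=-T[:3,:3].T@T[:3,3];print("cam in tool",Rt.T@(cw-o["ee_pos"]),"\n",Rt.T@T[:3,:3].T,c["vfov"])
E
```

```text
[[ 0.66851717  0.22742854]
 [ 0.63802419 -0.17817332]
 [ 0.38458572 -0.15594315]
 [ 0.41790365  0.24833397]] [0.52725768 0.03541151]
yaw of y axis -4.505065419044655
cam in tool [ 0.08432656  0.00027722 -0.14280872] 
 [[ 2.78062566e-04 -9.45393014e-01 -3.25932464e-01]
 [ 9.99999932e-01  3.41169422e-04 -1.36459683e-04]
 [ 2.40206222e-04 -3.25932405e-01  9.45393045e-01]] 63.6187198946123
```

```bash
cat >> h.py <<'E'
def binder():  # origin, yaw(deg)
    return np.array([.527,.035,0]),-4.5
def b2w(p):
    o,a=binder();return o+R.from_euler("z",a,degrees=True).apply(p)
def w2b(p):
    o,a=binder();return R.from_euler("z",-a,degrees=True).apply(np.asarray(p)-o)
def pose(tilt):  # tool x=binder y, y=binder x, z down, tilted by tilt deg toward binder +y
    return R.from_euler("z",binder()[1]+90,degrees=True)*R.from_euler("x",180,degrees=True)*R.from_euler("y",tilt,degrees=True)
def plan(wps,start=None):  # wps: (pos world m, Rotation, n)
    o=bot.get_obs();p,r=(o["ee_pos"],R.from_euler("xyz",o["tcp_rot"],degrees=True)) if start is None else start
    for q,s,n in wps:
        tw=(r.inv()*s).as_rotvec()/n;dp=(np.asarray(q)-p)/n
        for i in range(n):
            print(i,np.round(r.inv().apply(dp)*1000,1),np.round(tw,3));r=r*R.from_rotvec(tw)
        p=np.asarray(q);r=s
E
python3 - <<'E'
from h import *
plan([((.57,.03,.26),pose(0),12)])
E
```

```text
0 [-44.5 -29.1  -2.4] [-0.     0.     0.112]
1 [-47.5 -23.9  -2.4] [-0.     0.     0.112]
2 [-49.9 -18.5  -2.4] [-0.     0.     0.112]
3 [-51.6 -12.8  -2.4] [-0.     0.     0.112]
4 [-52.7  -7.   -2.4] [-0.     0.     0.112]
5 [-53.2  -1.   -2.4] [-0.     0.     0.112]
6 [-53.    4.9  -2.4] [-0.     0.     0.112]
7 [-52.1  10.8  -2.4] [-0.     0.     0.112]
8 [-50.5  16.5  -2.4] [-0.     0.     0.112]
9 [-48.4  22.1  -2.4] [-0.     0.     0.112]
10 [-45.6  27.3  -2.4] [-0.     0.     0.112]
11 [-42.3  32.3  -2.4] [-0.     0.     0.112]
```

```bash
python3 -m crank '[{"gripper":0,"travel":[-44,-29,-2],"twist":[0,0,0.112]},{"gripper":0,"travel":[-47,-24,-2],"twist":[0,0,0.112]},{"gripper":0,"travel":[-50,-18,-2],"twist":[0,0,0.112]},{"gripper":0,"travel":[-52,-13,-2],"twist":[0,0,0.112]},{"gripper":0,"travel":[-53,-7,-2],"twist":[0,0,0.112]},{"gripper":0,"travel":[-53,-1,-2],"twist":[0,0,0.112]},{"gripper":0,"travel":[-53,5,-2],"twist":[0,0,0.112]},{"gripper":0,"travel":[-52,11,-2],"twist":[0,0,0.112]},{"gripper":0,"travel":[-50,16,-2],"twist":[0,0,0.112]},{"gripper":0,"travel":[-48,22,-2],"twist":[0,0,0.112]},{"gripper":0,"travel":[-46,27,-2],"twist":[0,0,0.112]},{"gripper":0,"travel":[-42,32,-2],"twist":[0,0,0.112]}]'
python3 -m crank '[{"gripper":0,"travel":[0,0,0],"twist":[0,0,0]}]'
python3 - <<'E'
from h import *
import pickle
c=bot.calibration("wrist");im=bot.camera("wrist");pickle.dump((c,im),open("w1.pkl","wb"))
cv2.imwrite("pics/w1.png",cv2.resize(im[:,:,::-1],None,fx=1.5,fy=1.5,interpolation=cv2.INTER_CUBIC))
E
```

```text
time: 1.6
ee_pos: [0.569, 0.0293, 0.255]
tcp_rot: [-180.0, -0.0, 85.2]
wrist_force: [0.2, 1.2, 0.3]
opening: -0.0
grasp_force: 0.0
time: 1.72
ee_pos: [0.5695, 0.0282, 0.2538]
tcp_rot: [-179.9, 0.0, 85.1]
wrist_force: [-0.3, 0.4, -0.5]
opening: 0.0001
grasp_force: 0.0
```

View pics/w1.png

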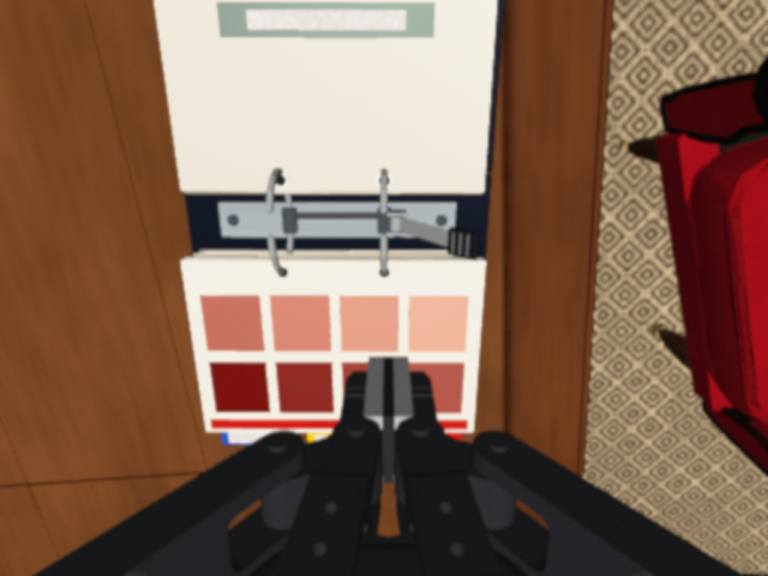

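The wrist picture shows these points:
- The red board's corners are at (181,258), (486,258), (476,432) and (207,432).
- The left pile's inner edge runs along row 193, from (181,193) to (486,193).
- The raised lever pad is at about (462,242).

I'll fit the binder pose from these.

```bash
python3 - <<'E'
from h import *
import pickle
from scipy.optimize import least_squares
c,im=pickle.load(open("w1.pkl","rb"))
m=[(-120,-24,47,181,258),(120,-24,47,486,258),(120,-184,47,476,432),(-120,-184,47,207,432)]
def f(v):
    r=R.from_euler("z",v[2],degrees=True);return np.concatenate([proj(c,np.array([v[0],v[1],0])+r.apply(np.array(a[:3])/1000))*1.5-a[3:] for a in m])
s=least_squares(f,[.527,.035,-4.5],x_scale=[.01,.01,1]);print(s.x,s.fun.round(1))
v=s.x;r=R.from_euler("z",v[2],degrees=True);o=np.array([v[0],v[1],0])
for th in(0.5,.65,.75,.9):
    P=np.array([50+79*np.cos(th)-21*np.sin(th),0,19+79*np.sin(th)+21*np.cos(th)])/1000
    print(th,P.round(3),proj(c,o+r.apply(P))*1.5)
for p in [(-120,26,32),(120,26,32),(129,0,40),(0,0,10),(40,0,77)]: print(p,proj(c,o+r.apply(np.array(p)/1000))*1.5)
for p in [(233,219),(441,219)]: print(r.inv().apply(at_z(c,p[0]/1.5,p[1]/1.5,.006)-o))
E
```

```text
[ 0.52755133  0.04080569 -4.69439241] [-0.7  1.1  1.3  0.4 -0.7 -1.  -0.1 -0.7]
0.5 [0.109 0.    0.075] [482.46083234 236.63805197]
0.65 [0.1   0.    0.084] [471.57058536 239.39965506]
0.75 [0.093 0.    0.088] [462.8924818  241.03970741]
0.9 [0.083 0.    0.094] [447.98252953 243.1142618 ]
(-120, 26, 32) [178.95577732 191.86221438]
(120, 26, 32) [487.7736983  191.04644321]
(129, 0, 40) [499.16585644 226.18943185]
(0, 0, 10) [337.46283729 219.14827416]
(40, 0, 77) [384.40619891 237.42677799]
[-0.08913607 -0.00042909  0.006     ]
[ 0.08740373 -0.00087351  0.006     ]
```

```bash
sed -i 's/return np.array(\[.527,.035,0\]),-4.5/return np.array([.5276,.0408,0]),-4.69/' h.py
python3 - <<'E'
from h import *
L=[(b2w([.096,0,.120]),pose(0),5)]
for th in(.75,.6,.45,.3,.15,.05):
    L.append((b2w(np.array([50+85*np.cos(th)-21*np.sin(th),0,19+91*np.sin(th)+21*np.cos(th)])/1000),pose(0),1))
plan(L)
E
```

```text
0 [ 1.6 10.9 26.8] [-0.  0. -0.]
1 [ 1.6 10.9 26.8] [-0.  0. -0.]
2 [ 1.6 10.9 26.8] [-0.  0. -0.]
3 [ 1.6 10.9 26.8] [-0.  0. -0.]
4 [ 1.6 10.9 26.8] [-0.  0. -0.]
0 [-0.   1.9 23.6] [0. 0. 0.]
0 [-0.  10.4  8.7] [0. 0. 0.]
0 [ 0.   9.1 10.2] [0. 0. 0.]
0 [-0.   7.6 11.5] [0. 0. 0.]
0 [-0.   5.9 12.6] [0. 0. 0.]
0 [0.  2.9 8.8] [0. 0. 0.]
```

```bash
python3 -m crank '[{"gripper":0,"travel":[2,11,27],"twist":[0,0,0]},{"gripper":0,"travel":[2,11,27],"twist":[0,0,0]},{"gripper":0,"travel":[2,11,27],"twist":[0,0,0]},{"gripper":0,"travel":[1,11,27],"twist":[0,0,0]},{"gripper":0,"travel":[1,11,27],"twist":[0,0,0]},{"gripper":0,"travel":[0,1,12],"twist":[0,0,0]},{"gripper":0,"travel":[0,1,11],"twist":[0,0,0]},{"gripper":0,"travel":[0,0,0],"twist":[0,0,0]}]'
python3 -m crank '[{"gripper":0,"travel":[0,5,4],"twist":[0,0,0]},{"gripper":0,"travel":[0,5,5],"twist":[0,0,0]},{"gripper":0,"travel":[0,5,5],"twist":[0,0,0]},{"gripper":0,"travel":[0,4,5],"twist":[0,0,0]},{"gripper":0,"travel":[0,4,6],"twist":[0,0,0]},{"gripper":0,"travel":[0,4,6],"twist":[0,0,0]},{"gripper":0,"travel":[0,3,6],"twist":[0,0,0]},{"gripper":0,"travel":[0,3,6],"twist":[0,0,0]},{"gripper":0,"travel":[0,3,6],"twist":[0,0,0]},{"gripper":0,"travel":[0,0,0],"twist":[0,0,0]}]'
python3 -c "
from h import *
print(w2b(bot.get_obs()['ee_pos']))"
```

```text
time: 2.78
ee_pos: [0.6255, 0.0346, 0.0978]
tcp_rot: [180.0, -0.0, 85.4]
wrist_force: [-0.4, 0.4, 1.0]
opening: -0.0002
grasp_force: 0.0
time: 4.03
ee_pos: [0.6607, 0.0314, 0.047]
tcp_rot: [-179.9, 0.0, 85.4]
wrist_force: [-0.1, 0.0, 0.0]
opening: 0.0001
grasp_force: 0.0
[0.13341574 0.00151562 0.04695069]
```

```bash
python3 -m crank '[{"gripper":0,"travel":[0,0,2],"twist":[0,0,0]},{"gripper":0,"travel":[0,0,2],"twist":[0,0,0]},{"gripper":0,"travel":[0,0,2],"twist":[0,0,0]},{"gripper":0,"travel":[0,0,0],"twist":[0,0,0]}]'
python3 -m crank '[{"gripper":0,"travel":[0,0,1.5],"twist":[0,0,0]},{"gripper":0,"travel":[0,0,0],"twist":[0,0,0]}]'
python3 - <<'E'
from h import *
import pickle
o=bot.get_obs();c=bot.calibration("wrist");im=bot.camera("wrist");pickle.dump((c,im),open("w2.pkl","wb"))
cv2.imwrite("pics/w2.png",cv2.resize(im[:,:,::-1],None,fx=1.5,fy=1.5,interpolation=cv2.INTER_CUBIC))
E
```

```text
time: 4.53
ee_pos: [0.6615, 0.0314, 0.0423]
tcp_rot: [180.0, -0.0, 85.4]
wrist_force: [0.5, 0.1, 1.0]
opening: -0.0005
grasp_force: 0.6
time: 4.78
ee_pos: [0.6615, 0.0314, 0.0408]
tcp_rot: [180.0, -0.0, 85.4]
wrist_force: [1.1, -0.2, 1.4]
opening: -0.0001
grasp_force: 0.8
```

View pics/w2.png

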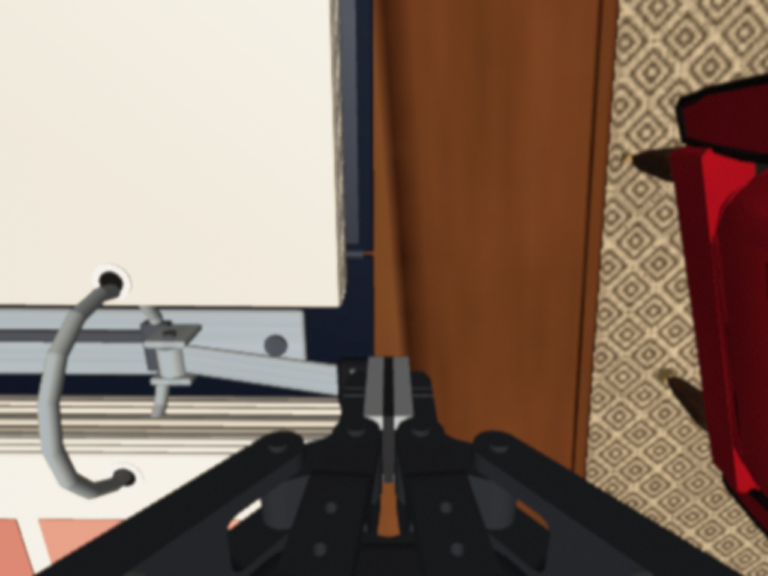

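The visible ring is a closed loop and the lever is nearly level, disappearing under the fingertips near (340,375). I'll press a little more until the stop shows in the force.

```bash
python3 -m crank '[{"gripper":0,"travel":[0,0,1.5],"twist":[0,0,0]},{"gripper":0,"travel":[0,0,0],"twist":[0,0,0]}]'
python3 -m crank '[{"gripper":0,"travel":[0,0,1.5],"twist":[0,0,0]},{"gripper":0,"travel":[0,0,0],"twist":[0,0,0]}]'
```

```text
time: 5.08
ee_pos: [0.6617, 0.0314, 0.04]
tcp_rot: [180.0, -0.0, 85.4]
wrist_force: [-0.6, -0.1, 7.2]
opening: -0.0003
grasp_force: 3.0
time: 5.32
ee_pos: [0.6617, 0.0314, 0.0397]
tcp_rot: [179.9, -0.0, 85.4]
wrist_force: [-3.4, -0.5, 14.5]
opening: 0.0
grasp_force: 6.8
```

```bash
python3 - <<'E'
from h import *
plan([(b2w([.133,0,.19]),pose(0),3),(b2w([0,-.27,.16]),pose(60),8)])
E
```

```text
0 [ -0.5  -0.4 -50.1] [ 0.001 -0.     0.001]
1 [ -0.5  -0.4 -50.1] [ 0.001 -0.     0.001]
2 [ -0.5  -0.5 -50.1] [ 0.001 -0.     0.001]
0 [-33.8 -16.6   3.7] [-0.     0.131  0.   ]
1 [-34.  -16.6  -0.7] [-0.     0.131  0.   ]
2 [-33.6 -16.6  -5.1] [-0.     0.131  0.   ]
3 [-32.6 -16.6  -9.5] [-0.     0.131  0.   ]
4 [-31.1 -16.6 -13.6] [-0.     0.131  0.   ]
5 [-29.1 -16.6 -17.6] [-0.     0.131  0.   ]
6 [-26.5 -16.6 -21.2] [-0.     0.131  0.   ]
7 [-23.5 -16.6 -24.5] [-0.     0.131  0.   ]
```

```bash
python3 -m crank '[{"gripper":0,"travel":[0,0,-50],"twist":[0,0,0]},{"gripper":0,"travel":[0,0,-50],"twist":[0,0,0]},{"gripper":0,"travel":[0,0,-50],"twist":[0,0,0]},{"gripper":0,"travel":[-34,-17,4],"twist":[0,0.131,0]},{"gripper":0,"travel":[-34,-17,-1],"twist":[0,0.131,0]},{"gripper":0,"travel":[-34,-17,-5],"twist":[0,0.131,0]},{"gripper":0,"travel":[-33,-17,-9],"twist":[0,0.131,0]},{"gripper":0,"travel":[-31,-17,-14],"twist":[0,0.131,0]},{"gripper":0,"travel":[-29,-17,-18],"twist":[0,0.131,0]},{"gripper":0,"travel":[-27,-17,-21],"twist":[0,0.131,0]},{"gripper":0,"travel":[-23,-17,-24],"twist":[0,0.131,0]},{"gripper":0,"travel":[0,0,0],"twist":[0,0,0]}]'
python3 - <<'E'
from h import *
o=bot.get_obs();print(w2b(o["ee_pos"]),o["q"].round(1),((R.from_euler("xyz",o["tcp_rot"],degrees=True)).inv()*pose(60)).as_rotvec(True))
im=bot.camera("wrist");s=bot.camera("scene")
cv2.imwrite("pics/m3.png",np.vstack([cv2.resize(x,(400,300)) for x in (im,s)])[:,:,::-1])
plan([(b2w([0,-.245,.022]),pose(60),4),(b2w([0,-.194,.020]),pose(60),4)])
E
```

```text
time: 6.82
ee_pos: [0.5024, -0.2301, 0.1516]
tcp_rot: [-179.0, -60.5, 84.3]
wrist_force: [0.8, 0.7, -0.0]
opening: -0.0
grasp_force: 0.0
[-0.00293002 -0.2720797   0.15159968] [-44.7  40.9  26.9 124.8  41.7  30.9] [-0.10422632 -0.52385847 -0.51068632]
0 [-26.    0.4  22.1] [-0. -0. -0.]
1 [-26.    0.4  22.1] [-0. -0. -0.]
2 [-26.    0.4  22.1] [-0. -0. -0.]
3 [-26.    0.4  22.1] [-0. -0. -0.]
0 [ 5.9 -0.  11.3] [0. 0. 0.]
1 [ 5.9 -0.  11.3] [0. 0. 0.]
2 [ 5.9 -0.  11.3] [0. 0. 0.]
3 [ 5.9 -0.  11.3] [0. 0. 0.]
```

View pics/m3.png

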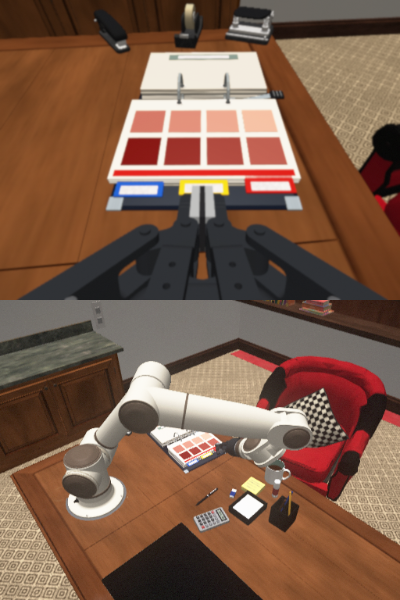

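The wrist view (top) shows the tabs clearly, with yellow straight ahead of the tips, and the rings shut. In the scene view the wrist is swung far out toward the mug, and q4 is near its limit. A diagonal heading, pointing 30° toward the far end, is more comfortable, so I'll reorient.

```bash
cat >> h.py <<'E'
def pose2(tilt,dh):
    return R.from_euler("z",binder()[1]+90-dh,degrees=True)*R.from_euler("x",180,degrees=True)*R.from_euler("y",tilt,degrees=True)
E
python3 - <<'E'
from h import *
plan([(b2w([-.022,-.26,.13]),pose2(55,30),4)])
c=bot.calibration("top")
for n,u,v,z in(("mug",500,220,.09),("pen",460,328,.01),("sticky",493,263,.02),("eraser",481,296,.01),("glue",526,246,.09)):print(n,at_z(c,u/1.5,v/1.5,z).round(3))
E
```

```text
0 [-4.5 -5.1  5.4] [-0.111 -0.022  0.07 ]
1 [-4.7 -5.4  4.9] [-0.111 -0.022  0.07 ]
2 [-5.  -5.6  4.4] [-0.111 -0.022  0.07 ]
3 [-5.3 -5.7  3.9] [-0.111 -0.022  0.07 ]
mug [ 0.661 -0.444  0.09 ]
pen [ 0.361 -0.329  0.01 ]
sticky [ 0.547 -0.429  0.02 ]
eraser [ 0.453 -0.393  0.01 ]
glue [ 0.585 -0.514  0.09 ]
```

```bash
python3 -m crank '[{"gripper":0,"travel":[-4.5,-5,5.5],"twist":[-0.111,-0.022,0.07]},{"gripper":0,"travel":[-4.5,-5.5,5],"twist":[-0.111,-0.022,0.07]},{"gripper":0,"travel":[-5,-5.5,4.5],"twist":[-0.111,-0.022,0.07]},{"gripper":0,"travel":[-5.5,-5.5,4],"twist":[-0.111,-0.022,0.07]},{"gripper":0,"travel":[0,0,0],"twist":[0,0,0]}]'
python3 - <<'E'
from h import *
o=bot.get_obs();print(w2b(o["ee_pos"]),o["q"].round(1),((R.from_euler("xyz",o["tcp_rot"],degrees=True)).inv()*pose2(55,30)).as_rotvec(True))
plan([(b2w([-.025,-.251,.020]),pose2(55,30),5),(b2w([.005,-.199,.020]),pose2(55,30),4)])
s=bot.camera("scene");cv2.imwrite("pics/s4.png",cv2.resize(s[100:384,200:512],None,fx=2,fy=2)[:,:,::-1])
E
```

```text
time: 7.55
ee_pos: [0.484, -0.2135, 0.1332]
tcp_rot: [179.3, -54.8, 56.0]
wrist_force: [-0.6, -0.9, 0.0]
opening: -0.0003
grasp_force: 0.0
[-0.02270653 -0.25697008  0.13322537] [-49.1  11.2  -8.2  89.8  52.4  65.7] [0.12017324 0.15461865 0.40077738]
0 [-18.   -1.1  13.7] [0.    0.001 0.001]
1 [-18.1  -1.1  13.7] [0.    0.001 0.001]
2 [-18.1  -1.1  13.7] [0.    0.001 0.001]
3 [-18.1  -1.1  13.7] [0.    0.001 0.001]
4 [-18.1  -1.   13.7] [0.    0.001 0.001]
0 [ 8.6 -0.  12.3] [0. 0. 0.]
1 [ 8.6 -0.  12.3] [0. 0. 0.]
2 [ 8.6 -0.  12.3] [0. 0. 0.]
3 [ 8.6 -0.  12.3] [0. 0. 0.]
```

View pics/s4.png

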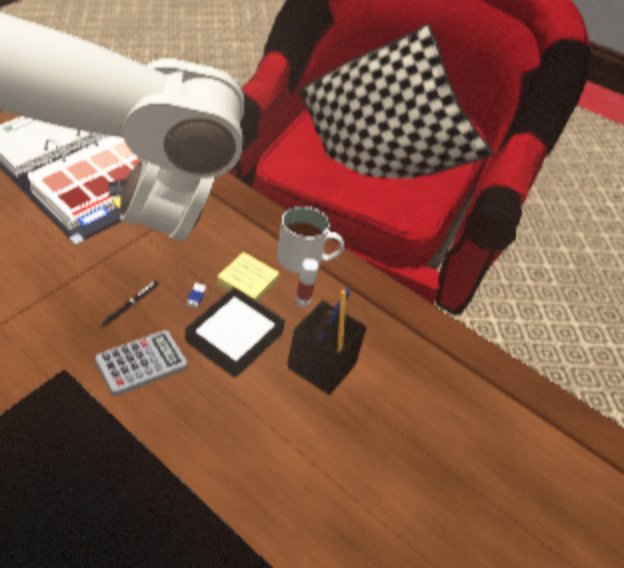

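```bash
python3 - <<'E'
from h import *
c=bot.calibration("scene");o,d=ray(c,287.5,217.5)
for y in(-.33,-.36,-.39,-.42,-.45): print((o+d*(y-o[1])/d[1]).round(3))
E
```

```text
[ 0.459 -0.33   0.101]
[ 0.428 -0.36   0.142]
[ 0.396 -0.39   0.184]
[ 0.365 -0.42   0.226]
[ 0.334 -0.45   0.268]
```

```bash
python3 -m crank '[{"gripper":0,"travel":[-18,-1,14],"twist":[0,0,0]},{"gripper":0,"travel":[-18,-1,14],"twist":[0,0,0]},{"gripper":0,"travel":[-18,-1,14],"twist":[0,0,0]},{"gripper":0,"travel":[-10,-1,8],"twist":[0,0,0]},{"gripper":0,"travel":[0,0,0],"twist":[0,0,0]}]'
python3 - <<'E'
from h import *
s=bot.camera("scene")[130:330,200:400];w=bot.camera("wrist")[130:330,150:350]
cv2.imwrite("pics/s5.png",np.hstack([cv2.resize(x,(400,400)) for x in(s,w)])[:,:,::-1])
plan([(b2w([-.025,-.251,.020]),pose2(55,30),2),(b2w([.005,-.199,.020]),pose2(55,30),4)])
E
```

```text
time: 8.22
ee_pos: [0.4846, -0.2102, 0.0496]
tcp_rot: [179.8, -54.9, 55.6]
wrist_force: [-0.9, -0.1, 0.5]
opening: 0.0001
grasp_force: 0.0
0 [-12.2  -2.1   9.3] [0.    0.001 0.002]
1 [-12.2  -2.    9.3] [0.    0.001 0.002]
0 [ 8.6 -0.  12.3] [0. 0. 0.]
1 [ 8.6 -0.  12.3] [0. 0. 0.]
2 [ 8.6 -0.  12.3] [0. 0. 0.]
3 [ 8.6 -0.  12.3] [0. 0. 0.]
```

View pics/s5.png

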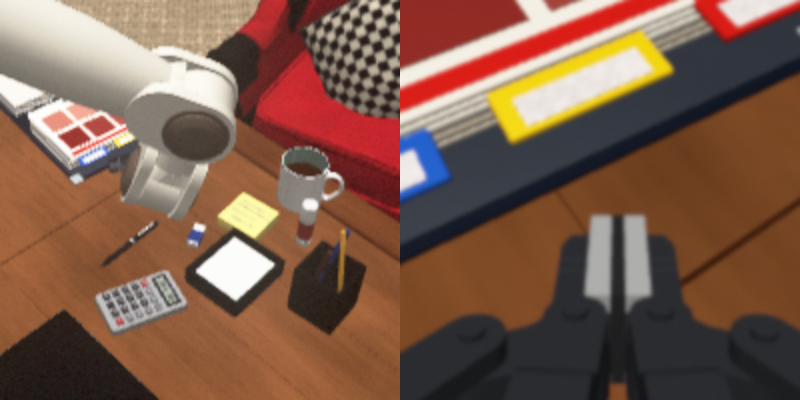

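```bash
python3 -c "
from h import *
c=bot.calibration('wrist')
for p in((207.5,201),(286.5,166)): print(w2b(at_z(c,*p,.042)).round(4))"
python3 -m crank '[{"gripper":0,"travel":[-12,-2,9],"twist":[0,0,0]},{"gripper":0,"travel":[-12,-2,9],"twist":[0,0,0]},{"gripper":0,"travel":[0,0,0],"twist":[0,0,0]}]'
python3 -c "
from h import *
print(w2b(bot.get_obs()['ee_pos']))"
```

```text
[-0.0306 -0.2048  0.042 ]
[ 0.0273 -0.2052  0.042 ]
time: 8.7
ee_pos: [0.4807, -0.2066, 0.0183]
tcp_rot: [180.0, -55.0, 55.3]
wrist_force: [0.4, -0.0, -0.5]
opening: 0.0003
grasp_force: 0.0
[-0.02654823 -0.25041629  0.01826173]
```

```bash
python3 -m crank '[{"gripper":0,"travel":[8.5,0,12.5],"twist":[0,0,0]},{"gripper":0,"travel":[8.5,0,12.5],"twist":[0,0,0]},{"gripper":0,"travel":[8.5,0,12],"twist":[0,0,0]},{"gripper":0,"travel":[8.5,0,12],"twist":[0,0,0]},{"gripper":0,"travel":[0,0,0],"twist":[0,0,0]}]'
python3 - <<'E'
from h import *
o=bot.get_obs();print(w2b(o["ee_pos"]))
off=np.array([-9.5,12.7,9]);L=[]
for th in list(np.arange(.0,.5,.08))+list(np.arange(.5,1.86,.12)):
    cpt=np.array([-4.5,-193*np.cos(th),40+193*np.sin(th)]);L.append((b2w((cpt-off)/1000),pose2(55,30),1))
plan(L)
w=bot.camera("wrist")[130:330,150:350];cv2.imwrite("pics/w6.png",cv2.resize(w,(500,500))[:,:,::-1])
E
```

```text
time: 9.32
ee_pos: [0.5154, -0.1577, 0.0197]
tcp_rot: [179.7, -54.9, 55.7]
wrist_force: [0.3, -0.5, -0.3]
opening: -0.0
grasp_force: 0.2
[ 0.00409402 -0.19884889  0.01969959]
0 [  6.1   4.2 -11. ] [0.    0.001 0.004]
0 [12.9 -0.3 -8.4] [0. 0. 0.]
0 [13.5 -0.9 -7.5] [0. 0. 0.]
0 [13.9 -1.5 -6.5] [0. 0. 0.]
0 [14.3 -2.1 -5.5] [0. 0. 0.]
0 [14.5 -2.7 -4.4] [0. 0. 0.]
0 [14.7 -3.3 -3.3] [0. 0. 0.]
0 [ 3.7 -0.9 -0.7] [0. 0. 0.]
0 [22.2 -6.1 -2.5] [0. 0. 0.]
0 [22.  -7.3  0. ] [0. 0. 0.]
0 [21.5 -8.3  2.5] [0. 0. 0.]
0 [20.6 -9.2  5. ] [0. 0. 0.]
0 [ 19.5 -10.    7.4] [0. 0. 0.]
0 [ 18.1 -10.6   9.8] [0. 0. 0.]
0 [ 16.5 -11.1  11.9] [0. 0. 0.]
0 [ 14.6 -11.4  13.9] [0. 0. 0.]
0 [ 12.4 -11.6  15.7] [0. 0. 0.]
0 [ 10.2 -11.5  17.3] [0. 0. 0.]
0 [  7.7 -11.4  18.6] [0. 0. 0.]
```

View pics/w6.png

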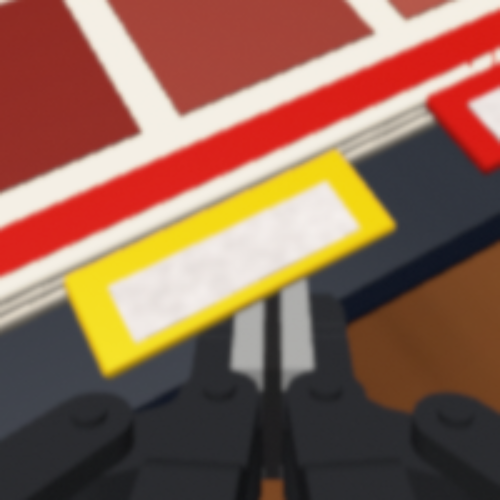

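The tips are tucked under the yellow tab near (270,290), clear of the blue board. Lifting.

```bash
python3 -m crank '[{"gripper":0,"travel":[3,2,-5.5],"twist":[0,0,0]},{"gripper":0,"travel":[3,2,-5.5],"twist":[0,0,0]},{"gripper":0,"travel":[6.5,0,-4],"twist":[0,0,0]},{"gripper":0,"travel":[6.5,0,-4],"twist":[0,0,0]},{"gripper":0,"travel":[13.5,-1,-7.5],"twist":[0,0,0]},{"gripper":0,"travel":[14,-1.5,-6.5],"twist":[0,0,0]},{"gripper":0,"travel":[0,0,0],"twist":[0,0,0]}]'
python3 - <<'E'
from h import *
o=bot.get_obs();print(w2b(o["ee_pos"]))
s=bot.camera("scene")[110:260,150:350];w=bot.camera("wrist")[50:350,60:460]
cv2.imwrite("pics/s7.png",np.hstack([cv2.resize(x,(400,300)) for x in(s,w)])[:,:,::-1])
E
```

```text
time: 10.25
ee_pos: [0.5169, -0.1593, 0.0783]
tcp_rot: [179.5, -54.9, 55.8]
wrist_force: [0.6, -1.0, -0.2]
opening: -0.0002
grasp_force: 0.6
[ 0.00565619 -0.20034754  0.07825746]
```

View pics/s7.png

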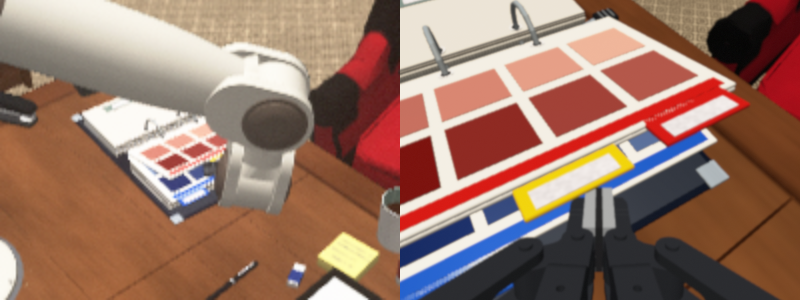

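Red and yellow rise together and the blue board stays on the pile. Continuing along the arc.

```bash
python3 -m crank '[{"gripper":0,"travel":[14,-2,-5.5],"twist":[0,0,0]},{"gripper":0,"travel":[14.5,-3,-4.5],"twist":[0,0,0]},{"gripper":0,"travel":[18,-4,-4],"twist":[0,0,0]},{"gripper":0,"travel":[22,-6,-2.5],"twist":[0,0,0]},{"gripper":0,"travel":[22,-7,0],"twist":[0,0,0]},{"gripper":0,"travel":[21.5,-8,2.5],"twist":[0,0,0]},{"gripper":0,"travel":[20.5,-9,5],"twist":[0,0,0]},{"gripper":0,"travel":[0,0,0],"twist":[0,0,0]}]'
python3 - <<'E'
from h import *
o=bot.get_obs();print(w2b(o["ee_pos"]),o["q"].round(1))
off=np.array([-9.5,12.7,9]);L=[]
for th in np.linspace(1.08,1.9,8):
    cpt=np.array([-4.5,-193*np.cos(th),40+193*np.sin(th)]);L.append((b2w((cpt-off)/1000),pose2(55,30),1))
plan(L)
E
```

```text
time: 11.35
ee_pos: [0.5232, -0.0793, 0.1923]
tcp_rot: [179.4, -54.9, 55.9]
wrist_force: [0.6, -0.6, 0.4]
opening: -0.0002
grasp_force: 0.2
[ 0.00545942 -0.12005837  0.1922537 ] [-34.8  -5.4 -18.   77.4  55.   89.6]
0 [15.4 -8.5  6.3] [0.002 0.001 0.006]
0 [ 17.9 -10.3   9.1] [0. 0. 0.]
0 [ 16.4 -10.7  11.2] [0. 0. 0.]
0 [ 14.6 -11.1  13.2] [0. 0. 0.]
0 [ 12.7 -11.3  14.9] [0. 0. 0.]
0 [ 10.5 -11.3  16.5] [0. 0. 0.]
0 [  8.3 -11.2  17.8] [0. 0. 0.]
0 [  5.9 -10.9  18.9] [0. 0. 0.]
```

```bash
python3 -m crank '[{"gripper":0,"travel":[15.5,-8.5,6],"twist":[0,0,0]},{"gripper":0,"travel":[18,-10,9],"twist":[0,0,0]},{"gripper":0,"travel":[16,-11,11],"twist":[0,0,0]},{"gripper":0,"travel":[14.5,-11,13],"twist":[0,0,0]},{"gripper":0,"travel":[12.5,-11,15],"twist":[0,0,0]},{"gripper":0,"travel":[10.5,-11,16.5],"twist":[0,0,0]},{"gripper":0,"travel":[8,-11,18],"twist":[0,0,0]},{"gripper":0,"travel":[6,-11,19],"twist":[0,0,0]},{"gripper":0,"travel":[0,0,0],"twist":[0,0,0]},{"gripper":0,"travel":[0,0,0],"twist":[0,0,0]}]'
python3 -m crank '[{"gripper":0,"travel":[0,0,-20],"twist":[0,0,0]},{"gripper":0,"travel":[0,0,-40],"twist":[0,0,0]},{"gripper":0,"travel":[0,0,-40],"twist":[0,0,0]},{"gripper":0,"travel":[0,0,0],"twist":[0,0,0]},{"gripper":0,"travel":[0,0,0],"twist":[0,0,0]},{"gripper":0,"travel":[0,0,0],"twist":[0,0,0]},{"gripper":0,"travel":[0,0,0],"twist":[0,0,0]},{"gripper":0,"travel":[0,0,0],"twist":[0,0,0]},{"gripper":0,"travel":[0,0,0],"twist":[0,0,0]},{"gripper":0,"travel":[0,0,0],"twist":[0,0,0]},{"gripper":0,"travel":[0,0,0],"twist":[0,0,0]},{"gripper":0,"travel":[0,0,0],"twist":[0,0,0]}]'
python3 - <<'E'
from h import *
s=bot.camera("scene")[110:260,150:350];w=bot.camera("wrist")
cv2.imwrite("pics/s8.png",np.hstack([cv2.resize(x,(400,300)) for x in(s,w)])[:,:,::-1])
E
```

```text
time: 12.6
ee_pos: [0.5365, 0.0874, 0.2107]
tcp_rot: [179.7, -54.9, 55.6]
wrist_force: [-0.1, -0.7, -0.2]
opening: -0.0001
grasp_force: 0.0
time: 14.1
ee_pos: [0.4899, 0.0205, 0.2681]
tcp_rot: [179.7, -54.9, 55.6]
wrist_force: [-0.6, -0.2, 0.1]
opening: -0.0001
grasp_force: 0.0
```

View pics/s8.png

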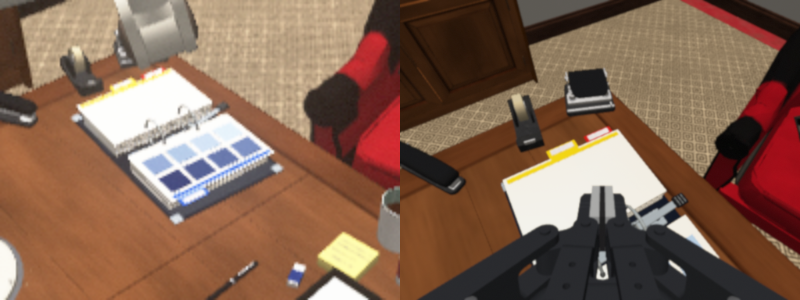

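Red and yellow both lie on the left pile, blue shows on the right, and the lever is down. I'll wait for everything to settle, check that nothing still moves, and compare the lever and tab positions with those expected.

```bash
python3 -c "
from h import *
import pickle;pickle.dump(bot.camera('wrist'),open('a.pkl','wb'))"
Z='not used'; python3 -m crank '[{"gripper":0,"travel":[0,0,0],"twist":[0,0,0]},{"gripper":0,"travel":[0,0,0],"twist":[0,0,0]},{"gripper":0,"travel":[0,0,0],"twist":[0,0,0]},{"gripper":0,"travel":[0,0,0],"twist":[0,0,0]},{"gripper":0,"travel":[0,0,0],"twist":[0,0,0]},{"gripper":0,"travel":[0,0,0],"twist":[0,0,0]},{"gripper":0,"travel":[0,0,0],"twist":[0,0,0]},{"gripper":0,"travel":[0,0,0],"twist":[0,0,0]},{"gripper":0,"travel":[0,0,0],"twist":[0,0,0]},{"gripper":0,"travel":[0,0,0],"twist":[0,0,0]},{"gripper":0,"travel":[0,0,0],"twist":[0,0,0]},{"gripper":0,"travel":[0,0,0],"twist":[0,0,0]}]'
python3 - <<'E'
from h import *
import pickle
a=pickle.load(open('a.pkl','rb'));c=bot.calibration("wrist");b=bot.camera("wrist")
print("diff",np.abs(a.astype(int)-b).mean(),(np.abs(a.astype(int)-b).max(2)>40).sum())
v=cv2.resize(b[140:340,60:460],None,fx=2,fy=2,interpolation=cv2.INTER_CUBIC)[:,:,::-1].copy()
def dot(p,col):
    u=proj(c,b2w(np.array(p)/1000));q=((u-[60,140])*2).astype(int);cv2.circle(v,tuple(int(x) for x in q),3,col,1);print(p,q)
for th,col in((0,(0,255,0)),(.15,(255,0,255))): # lever pad centre
    dot((50+79*np.cos(th)-21*np.sin(th),0,19+79*np.sin(th)+21*np.cos(th)),col)
for t,col in((3.14,(0,255,0)),(3.0,(255,0,255))): # yellow tab edge
    for x in(-30,30): dot((x,-204*np.cos(t),40+204*np.sin(t)),col)
cv2.imwrite("pics/f9.png",v)
E
```

```text
time: 15.75
ee_pos: [0.4899, 0.0206, 0.268]
tcp_rot: [179.7, -54.9, 55.6]
wrist_force: [-0.4, -0.0, -0.5]
opening: -0.0001
grasp_force: 0.0
diff 0.5425330268012153 18
(np.float64(129.0), 0, np.float64(40.0)) [596 227]
(np.float64(124.97471437500175), 0, np.float64(51.56980510207123)) [595 222]
(-30, np.float64(203.99974127241805), np.float64(40.32490119496331)) [251 105]
(30, np.float64(203.99974127241805), np.float64(40.32490119496331)) [324  74]
(-30, np.float64(201.95846930649085), np.float64(68.78848164421291)) [245  84]
(30, np.float64(201.95846930649085), np.float64(68.78848164421291)) [321  52]
```

View pics/f9.png

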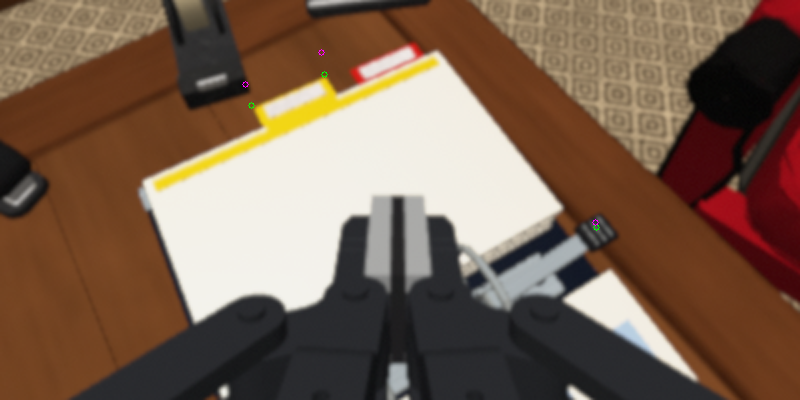

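The yellow tab at (256–333, 108–79) matches the flat position, the lever pad sits at its fully-down mark, and nothing moves.

```bash
python3 -c "
from workcell import bot
print(bot.job_done())"
```

```text
the job is handed in; nothing more can be done
None
```

The job is handed in (no verdict was returned): the lever was pressed to its stop first, then the red and yellow boards were turned together onto the left pile, and the last pictures show both lying flat and still with the blue board still on the right.

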